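Fit the comb guard into a vegetable slicer's blades and lock it

ROBOT

A 6-joint arm with a two-finger parallel gripper is mounted at the origin on a cart in front of the work surface, level with it; the furniture and walls round the work are solid. World frame = base frame: x ahead of the robot, y to its left, z up, the work surface at z = 0. Lengths are in mm, angles in rad, forces in N, time in s.
With the tool pointing down it reaches from about 325 to 875 mm from the base axis. Payload 4.4 kg.
Tool frame: the origin (TCP) lies at the very end of the fingers, on their centre line; the grasp point (between the pads) lies 19 mm behind it; z points along the fingers, y is the line along which they close (so a half turn about z gives the same grasp; the last joint's range is limited). The gripper opens to 85 mm and grips with 20 to 120 N. Pads are 22 mm wide; open, the fingers measure 114 mm over their backs; the gripper's body (76 mm by 85 mm) begins 54 mm behind the grasp point. The pads swing forward as they close: fully open they stand 13 mm farther back than shut.
Start: joints at [-1.399, 0.207, 1.542, -0, 1.393, -0.15], TCP at [181.846, -545.49, 231.282] pointing down, gripper open.
Joint ranges: [-2.73, 2.73], [-0.86, 2.22], [0.23, 2.46], [-1.11, 4.25], [0.08, 2.63], [-2.82, 2.82]. Speed limits (rad/s): [2.79, 2.79, 3.14, 3.14, 3.14, 3.14].

INTERFACE

Orientations are given as a unit quaternion [x, y, z, w].
In Python, from station import monitor, vision, job gives the robot as it stands.
- The arm moves only by the tool drive_tool, never from a script. Its argument "steps" is a list of rows, each an object of numbers: "tx", "ty", "tz": the shift along the tool's x, y, z in mm; "wx", "wy", "wz": the turn, a rotation vector about the tool's x, y, z in rad; "fingers": the opening in per cent of the stroke, from 0 (shut) to 100 (fully open). In form: [{"tx": .., "ty": .., "tz": .., "wx": .., "wy": .., "wz": .., "fingers": ..}, ...]. A call has 1 to 20 rows; each row shifts and turns the commanded pose from where the row before left it, along the tool's axes as they then stand; what a row does not reach is not made up. A row lasts 1/8 s, in which the tool goes at most 62.5 mm and 10.7 degrees, less where a joint would pass 70% of its speed; a pose out of reach is approached as far as the arm can. A call is refused whole if a number of a shift passes 62.5 or a number of a turn 0.188, either way. A call with a gripper value outside its range is refused whole. The fingers move at their own pace and stop on an object; "newtons" is the grip in N (left out, the last holds). Time passes only in rows, so rows that do not move let the fingers close. It gives the time, the measured TCP pose, the force, the opening and the grip force at its end, in the units of the state.
- monitor.sense(): the state, without advancing time (a new reading comes with each control period).
- vision.snapshot(name): name is "scene" or "side" or "wrist"; returns the picture (384x512x3 uint8, blue, green, red); there is no depth.
- vision.camera_params(name): a dict with "mtx" (3x3 intrinsics, pixels), "world_to_cam" (4x4, takes a point from world to camera coordinates). Camera axes: x right, y up, looking along -z (the intrinsics and any distortion apply to the point x, -y, -z); pixel columns grow to the right and rows downward; lengths in mm; the calibration is good to about 2 mm. A picture is of the moment at which its call begins: read the wrist's pose just before it. camera_params takes no time and is no camera call; for the wrist camera it gives the pose at the moment of the call.
- job.hand_in(): hands the job in; it is judged then, once.
Trained networks look in the newest picture that a camera, given by its name, has taken for a name from the list of things; names that differ only in an ending like _2 or _b are one class to them, and where a whole thing is asked for, a point or a joint stands for the part that bears it (a point fixed in the world has none). Each returns a list of dicts, best first, with "confidence" (0 to 1); they miss things now and then, are a little off and sometimes report something else, mostly with a low value. They report only what shows in the picture. A call takes as long as a camera call.
- vision.spot_in(camera, name): "extent" ([left, top, width, height] in pixels, round what is visible of it).
- vision.cut_out(camera, name): "pixels" (384x512 bool, what is visible of it) and "extent" ([left, top, width, height] in pixels, round what is visible of it).
- vision.place_of(camera, name): "location" ([row, column] in pixels: a listed point, or the origin of a listed thing).
The state is a dict: "t": time; "qpos": joint angles; "joint_vel": joint speeds; "joint_torque": joint torques, N m; "position": TCP position; "ee_rot": TCP orientation; "contact_force": force on the tool from outside, world axes, zero at the start; "moment": the same for the moment, N m; "finger_gap": opening from 0.0 (shut) to 1.0 (fully open); "gripper_force": force on a finger pad.
Only numpy, scipy, OpenCV 4.12 (cv2) and the standard library are available. Lean on these libraries where they do the work, as an engineer would, in place of code of your own. Each camera call takes 0.05 s, during which the arm holds its last target. There are 200 camera calls.

TASK

Make the vegetable slicer safe to put away: pick the blade guard whose seven fins match the slicer's blades, feel it gently into place so that every fin enters its own gap between the blades and the guard lies flat on the frame, then slide the lock at the end of the slicer fully over the guard's edge. Come down slowly and never press the guard on the thin blades with more than 40 N, and leave the other guard, the salt shaker and the glass where they stand.

Things in the scene. Friction and masses are not known exactly. Their poses are not given: they have to be found in the camera images.
- slicer: Fixed vegetable slicer: clear catch box under a grey plastic frame, 105 mm (x) by 190 mm (y), frame top 60 mm above the worktop. Origin: on the worktop under the middle of the opening; z up; y runs along the row of blades, lock at the -y end. Opening 54 mm wide in x.
- opening (a point): Middle of the slicer's opening at blade-top height (56 mm above the worktop), axes as the slicer's. The steel cassette in it has 8 upright blades running along x, 2.4 mm thick, pitch 14 mm in y: 7 gaps 11.6 mm wide, solid beyond (same height); it slides in its track along y. The cassette stands anywhere up to 9 mm either way along y of here; this is not measured. It stays put under 5 N of sideways push.
- lock (a joint): Lock slide at the slicer's -y end, in m: 0 open, 0.032 fully locked; moves towards the slicer's +y with about 2 N of friction, stays where left. Its flat tongue (36 mm wide, 5 mm thick) runs 2 mm above the seated guard's plate and ends 70 mm from the slicer's middle when open, 38 mm when locked: a guard not fully down blocks it.
- lock_tab (a point): Middle of the lock slide's upright tab, 30 mm (x) by 8 mm (y) by 22 mm high, its top 10 mm above this point and 95 mm above the worktop, the tongue's top 11 mm below this point; axes as the slicer's. Moves with the lock. Pinch it along y, or push it from its outer side.
- fine_grip (a point): Grip point of the guard that fits: on the centre line of its ridge, 46 mm (x) by 18 mm (y), pinched along y; 16 mm below the ridge's top, 19 mm above the plate, 50 mm above the fin tips. 86 mm above the worktop when seated with the plate on the frame, 106 mm with the fins standing on the blades. The guard fits either way round. About 0.16 kg.
- fine_tips (a point): Middle of the same guard at its fin tips, axes as the grip's. Loose grey plastic comb standing fins down: 7 fins 9.8 mm thick (y), 44 mm long (x), 24 mm deep, pitch 14 mm along y, the middle one at y = 0, under a plate 84 mm (x) by 104 mm (y) by 7 mm in whose top the hollow fins show as dark slots (the middle one under the ridge).
- coarse_grip (a point): The same grip point of the other guard, a comb of the same outer size and ridge with only 4 thick fins (19.5 mm, pitch 24.5 mm) for another cassette. It does not fit; leave it standing.
- salt_shaker: Loose glass salt shaker with grey cap, 44 mm across and 90 mm high, origin under its centre. Bystander.
- tumbler: Loose clear drinking glass, 80 mm across, 91 mm high, origin under its centre. Bystander.

How it is judged:
By the outcome, as a careful person would: the job done as asked, in the order asked, and still so for the second after the job is handed in, with the robot touching nothing.
It also fails if it takes over 72 s, if anything falls off the work surface, if the arm or the gripper's body presses on something with over 40 N, if the wrist force passes 120 N, or if a joint passes its speed limit or range.

## Working session

There is one attempt and no reset: what is moved stays moved. The work goes in short steps, Python scripts to look and compute and a tool call to move; the robot and the scene stay as the last step left them, time stands still between calls to the robot, and variables do not carry over. Pictures are saved under pics/ and viewed, at most 10 in all, crops included, and the job is handed in when it is done.

Besides the shell and the picture viewer there is one more tool, called by a JSON object that holds its "name" and its "arguments", one argument or row to a line. drive_tool: Moves the arm, as the interface text tells. Its arguments: {"type":"object","properties":{"steps":{"type":"array","items":{"type":"object","properties":{"tx":{"type":"number"},"ty":{"type":"number"},"tz":{"type":"number"},"wx":{"type":"number"},"wy":{"type":"number"},"wz":{"type":"number"},"fingers":{"type":"number"}}}},"newtons":{"type":"number"}},"required":["steps"]}

```bash
mkdir -p pics; cat > h.py <<'E'
import numpy as np, cv2
from station import monitor, vision, job
def ray(P,uv):
    K=np.array(P["mtx"]);T=np.array(P["world_to_cam"])
    d=np.linalg.inv(K)@[uv[0],uv[1],1]; d=np.array([d[0],-d[1],-d[2]])
    R=T[:3,:3]; return -R.T@T[:3,3], R.T@d/np.linalg.norm(d)
def tri(rays):
    A=sum(np.eye(3)-np.outer(d,d) for o,d in rays); b=sum((np.eye(3)-np.outer(d,d))@o for o,d in rays)
    X=np.linalg.solve(A,b); return X,[np.linalg.norm(np.cross(X-o,d)) for o,d in rays]
def atz(P,uv,z):
    o,d=ray(P,uv); return o+d*(z-o[2])/d[2]
def proj(P,X):
    T=np.array(P["world_to_cam"]); c=T[:3,:3]@X+T[:3,3]; p=np.array(P["mtx"])@[c[0],-c[1],-c[2]]; return p[:2]/p[2]
E
python3 - <<'E'
from h import *
np.set_printoptions(precision=1,suppress=True)
ims=[]
Z=dict(slicer=0,opening=56,lock_tab=85,fine_grip=50,fine_tips=0,coarse_grip=50,salt_shaker=0,tumbler=0)
R={}
for c in("scene","side","wrist"):
    im=vision.snapshot(c); cv2.imwrite(f"pics/{c}0.png",im); P=vision.camera_params(c); ims.append(im)
    print(c,ray(P,(256,192)))
    for n in Z:
        for r in vision.place_of(c,n)[:2]:
            uv=r["location"][::-1]; print(c,n,np.round(r["confidence"],2),np.array(uv),atz(P,uv,Z[n]))
            R.setdefault(n,{}).setdefault(c,ray(P,uv))
for n in R:
    if len(R[n])>1: print(n,list(R[n]),*tri(list(R[n].values())))
print(monitor.sense()["t"])
cv2.imwrite("pics/a.png",cv2.resize(np.vstack(ims[:2]),(768,1152))[:, :] if 0 else cv2.resize(np.hstack(ims[:2]),(800,300)))
E
```

```text
scene (array([347.5, 649.5, 713.7]), array([ 0.3, -0.6, -0.8]))
scene slicer 0.73 [305.8 224.4] [488.  138.2   0. ]
scene slicer 0.59 [226.1 144.2] [774.    7.8   0. ]
scene opening 0.8 [311.9 204.9] [486.7 125.9  56. ]
scene lock_tab 0.7 [314.6 166.7] [518.6  48.   85. ]
scene fine_grip 0.91 [274.4 158.2] [621.   36.5  50. ]
scene fine_grip 0.57 [225.1 143.4] [747.7  51.5  50. ]
scene fine_tips 0.84 [273.3 172.8] [620.8  36.5   0. ]
scene fine_tips 0.2 [270.4 159.1] [648.8  -1.7   0. ]
scene coarse_grip 0.84 [293.3 309.2] [422.  350.6  50. ]
scene salt_shaker 0.69 [230.  236.9] [614.6 249.1  -0. ]
scene tumbler 0.65 [226.1 143.3] [775.8   4.8   0. ]
scene tumbler 0.3 [307.3 221.6] [488.3 129.6   0. ]
side (array([335.1, 843.9, 824.1]), array([ 0.3, -0.7, -0.7]))
side slicer 0.83 [306.  217.5] [484.8 131.7   0. ]
side opening 0.97 [306.2 202.7] [487.5 134.4  56. ]
side opening 0.71 [304.6 168.1] [526.2  16.7  56. ]
side lock_tab 0.44 [307.4 169. ] [511.5  48.7  85. ]
side fine_grip 0.98 [266.1 168. ] [623.1  44.7  50. ]
side fine_grip 0.39 [240.4 238.3] [597.  286.2  50. ]
side fine_
[... 528 characters left out ...]
5935337374414964)]
lock_tab ['scene', 'side'] [506.9  80.6 116.8] [np.float64(3.1312017150378906), np.float64(3.1312017150377427)]
fine_grip ['scene', 'side'] [649.5 -27.8 -20. ] [np.float64(0.33412345945413024), np.float64(0.33412345945429006)]
fine_tips ['scene', 'side'] [599.7  98.7  76.9] [np.float64(7.90698400929017), np.float64(7.906984009290447)]
coarse_grip ['scene', 'side'] [420.9 357.9  66.2] [np.float64(0.7643586631592202), np.float64(0.7643586631590976)]
salt_shaker ['scene', 'side'] [624.6 237.8 -18. ] [np.float64(3.1104999834341944), np.float64(3.1104999834342646)]
tumbler ['scene', 'side'] [743.4  52.3  49.6] [np.float64(2.531192316445297), np.float64(2.5311923164451775)]
1.35
```

View pics/scene0.png

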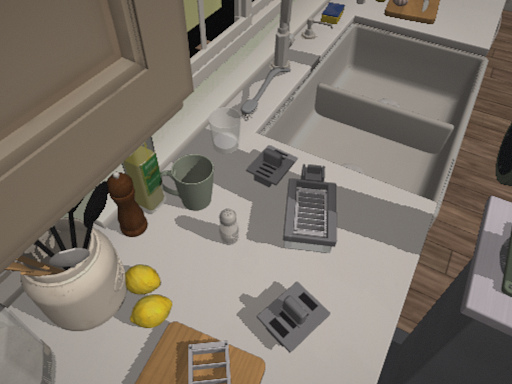

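View pics/side0.png

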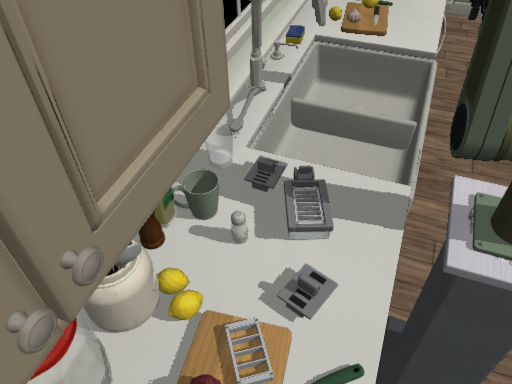

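The scene and side pictures show the fine (7-slot) guard at scene px (272,165) and the slicer at (312,215), with its lock at (314,172). The coarse guard is at (293,315), the salt shaker at (229,225) and the tumbler at (224,130).

```bash
python3 - <<'E'
from h import *
from scipy.spatial.transform import Rotation as Ro
np.set_printoptions(precision=3,suppress=True)
s=monitor.sense(); R=Ro.from_quat(s["ee_rot"]).as_matrix(); print(R,s["position"],s["contact_force"])
P=vision.camera_params("wrist"); T=np.array(P["world_to_cam"]); print("cam in tool",R.T@(-T[:3,:3].T@T[:3,3]-s["position"]), "dir",R.T@ray(P,(256,192))[1],np.array(P["mtx"]))
tgt=np.array([480,20,330.]); print(R.T@(tgt-s["position"]))
E
```

```text
[[ 0.949  0.316 -0.   ]
 [ 0.316 -0.949  0.   ]
 [ 0.    -0.    -1.   ]] [ 181.829 -545.495  231.259] [ 0.346 -0.335  0.046]
cam in tool [  83.881    0.332 -142.441] dir [-0.325 -0.003  0.946] [[322.325   0.    256.967]
 [  0.    322.325 190.435]
 [  0.      0.      1.   ]]
[ 461.712 -442.17   -98.726]
```

{"name": "drive_tool", "arguments": {
  "steps": [
    {"tz":-30},
    {"tx":40,"ty":-33,"tz":-3},
    {"tx":40,"ty":-33,"tz":-3},
    {"tx":40,"ty":-33,"tz":-3},
    {"tx":40,"ty":-33,"tz":-3},
    {"tx":40,"ty":-33,"tz":-3},
    {"tx":40,"ty":-33,"tz":-3},
    {"tx":40,"ty":-33,"tz":-3},
    {"tx":40,"ty":-33,"tz":-3},
    {"tx":40,"ty":-33,"tz":-3},
    {"tx":40,"ty":-33,"tz":-3},
    {"tx":40,"ty":-33,"tz":-3},
    {"tx":40,"ty":-33,"tz":-3},
    {"tx":40,"ty":-33,"tz":-3},
    {"tx":40,"ty":-33},
    {},
    {}
  ]
}}

```text
invalid input
```

```bash
cat > look.py <<'E'
from h import *
import sys
np.set_printoptions(precision=1,suppress=True)
tag=sys.argv[1]; names=sys.argv[2:]
Z=dict(slicer=0,opening=56,lock_tab=85,fine_grip=50,fine_tips=0,coarse_grip=50,salt_shaker=0,tumbler=0)
s=monitor.sense(); P=vision.camera_params("wrist"); im=vision.snapshot("wrist"); cv2.imwrite(f"pics/{tag}.png",im)
np.savez(f"{tag}.npz",mtx=P["mtx"],world_to_cam=P["world_to_cam"])
print(s["t"],np.array(s["position"]))
for n in names:
    for r in vision.place_of("wrist",n)[:2]:
        uv=r["location"][::-1]; print(n,round(r["confidence"],2),np.array(uv),atz(P,uv,Z[n]))
E
python3 look.py w1 slicer opening lock_tab fine_grip fine_tips
```

```text
1.35 [ 181.8 -545.5  231.3]
```

View pics/w1.png

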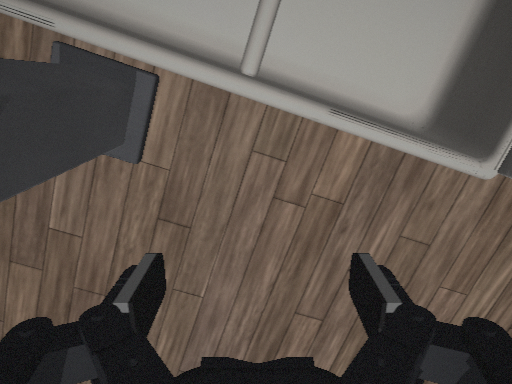

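The wrist picture shows only the floor and sink edge, because the move was refused. I'll retry with complete rows.

{"name": "drive_tool", "arguments": {
  "steps": [
    {"tx":0,"ty":0,"tz":-30,"wx":0,"wy":0,"wz":0,"fingers":100},
    {"tx":40,"ty":-33,"tz":-3,"wx":0,"wy":0,"wz":0,"fingers":100},
    {"tx":40,"ty":-33,"tz":-3,"wx":0,"wy":0,"wz":0,"fingers":100},
    {"tx":40,"ty":-33,"tz":-3,"wx":0,"wy":0,"wz":0,"fingers":100},
    {"tx":40,"ty":-33,"tz":-3,"wx":0,"wy":0,"wz":0,"fingers":100},
    {"tx":40,"ty":-33,"tz":-3,"wx":0,"wy":0,"wz":0,"fingers":100},
    {"tx":40,"ty":-33,"tz":-3,"wx":0,"wy":0,"wz":0,"fingers":100},
    {"tx":40,"ty":-33,"tz":-3,"wx":0,"wy":0,"wz":0,"fingers":100},
    {"tx":40,"ty":-33,"tz":-3,"wx":0,"wy":0,"wz":0,"fingers":100},
    {"tx":40,"ty":-33,"tz":-3,"wx":0,"wy":0,"wz":0,"fingers":100},
    {"tx":40,"ty":-33,"tz":-3,"wx":0,"wy":0,"wz":0,"fingers":100},
    {"tx":40,"ty":-33,"tz":-3,"wx":0,"wy":0,"wz":0,"fingers":100},
    {"tx":40,"ty":-33,"tz":-3,"wx":0,"wy":0,"wz":0,"fingers":100},
    {"tx":40,"ty":-33,"tz":-3,"wx":0,"wy":0,"wz":0,"fingers":100},
    {"tx":40,"ty":-33,"tz":0,"wx":0,"wy":0,"wz":0,"fingers":100},
    {"tx":0,"ty":0,"tz":0,"wx":0,"wy":0,"wz":0,"fingers":100},
    {"tx":0,"ty":0,"tz":0,"wx":0,"wy":0,"wz":0,"fingers":100}
  ]
}}

```text
t: 3.78
position: [566.6, 69.7, 300.0]
ee_rot: [0.987, 0.16, -0.001, 0.0]
contact_force: [0.4, -0.4, -0.3]
finger_gap: 0.999
gripper_force: 0.0
```

```bash
python3 look.py w2 slicer opening lock_tab fine_grip fine_tips
```

```text
3.775 [566.6  69.7 300. ]
slicer 0.67 [195.5 186.1] [482.1 134.6   0. ]
slicer 0.19 [300.2 112.9] [626.2  28.1   0. ]
opening 0.69 [191.2 198.5] [485.  130.6  56. ]
lock_tab 0.61 [255.2 200.5] [518.6  55.5  85. ]
fine_grip 0.85 [300.5 109.4] [632.4  36.9  50. ]
fine_tips 0.58 [296.  107.2] [631.4  36.1   0. ]
```

View pics/w2.png

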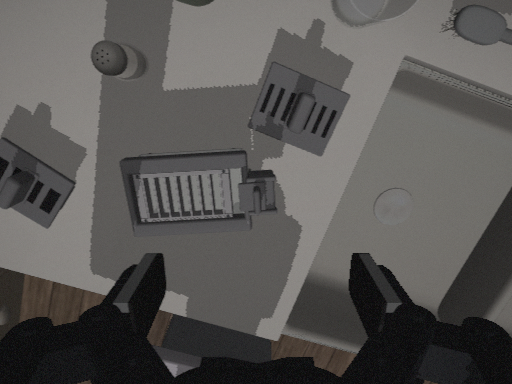

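```bash
cat >> h.py <<'E'
def rect(P,im,c,yaw,z,wx,wy,s):
    """top view on plane z: column along local +y (yaw frame), row along local +x ; s px/mm"""
    ex=np.array([np.cos(yaw),np.sin(yaw),0]);ey=np.array([-ex[1],ex[0],0])
    X=lambda a,b:np.array([c[0],c[1],z])+a*ex+b*ey
    src=np.float32([proj(P,X(a,b)) for a,b in((-wx,-wy),(-wx,wy),(wx,wy),(wx,-wy))])
    dst=np.float32([(0,0),(2*wy*s,0),(2*wy*s,2*wx*s),(0,2*wx*s)])
    return cv2.warpPerspective(im,cv2.getPerspectiveTransform(src,dst),(int(2*wy*s),int(2*wx*s)),flags=cv2.INTER_CUBIC)
E
python3 - <<'E'
from h import *
P=np.load("w2.npz"); im=cv2.imread("pics/w2.png")
np.set_printoptions(precision=3,suppress=True)
for nm,z,c in(("guard",31,[(273,62),(349,94),(322,155),(249,121)]),("slicer",60,[(122,157),(245,149),(251,231),(133,235)])):
    X=np.array([atz(P,p,z)[:2] for p in c]); print(nm,X.mean(0),[(np.linalg.norm(d),np.arctan2(d[1],d[0])) for d in np.roll(X,-1,0)-X])
a=rect(P,im,(630,38),0,31,80,80,3); b=rect(P,im,(487,130),0.26,60,75,110,2.2)
for i in(a,b):
    h,w=i.shape[:2]; cv2.drawMarker(i,(w//2,h//2),(0,0,255),0,12)
a=cv2.copyMakeBorder(a[:480,:],0,0,0,0,0)
H=480; cv=np.zeros((H,800,3),np.uint8); cv[:480,:480]=a[:480,:480]
cv2.imwrite("pics/r_g.png",a); 
b=cv2.rotate(b,cv2.ROTATE_90_CLOCKWISE); b=b[:480,:320]; cv[:b.shape[0],480:480+b.shape[1]]=b
cv[:, :]=np.clip(cv.astype(float)*1.8,0,255); cv2.imwrite("pics/r.png",cv)
E
```

```text
guard [631.241  36.54 ] [(np.float64(100.39565539172536), np.float64(-1.620099670089105)), (np.float64(81.00636299111353), np.float64(3.109221416372202)), (np.float64(104.0149550698503), np.float64(1.4614849377347958)), (np.float64(74.78515444143886), np.float64(-0.07685957095026044))]
slicer [490.255 135.663] [(np.float64(149.25843305070427), np.float64(-1.1832834951917692)), (np.float64(108.78714951605164), np.float64(-2.7594341013750032)), (np.float64(155.23244260546898), np.float64(1.9299692328278342)), (np.float64(104.5887160861809), np.float64(0.3253805993868537))]
```

View pics/r.png

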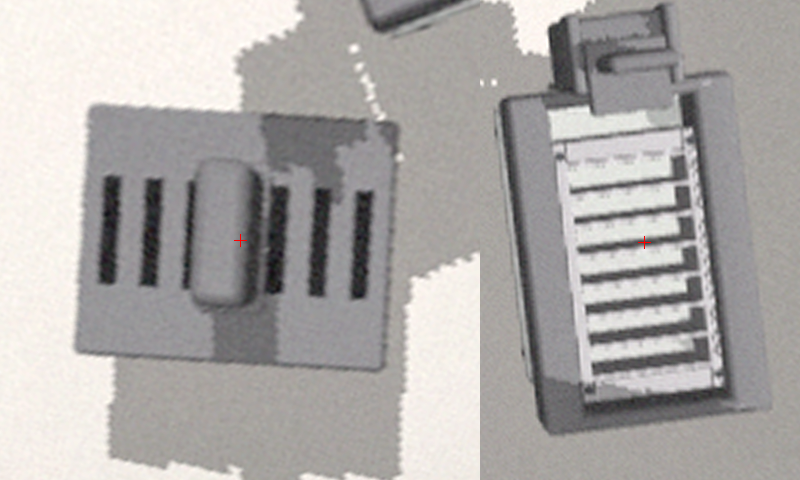

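The rectified view shows the guard plate with corners at (90,104), (398,121), (381,369) and (78,352), so its centre is near (629,37) with yaw about -0.053. The slicer yaw is about 0.385, and its cassette sits towards the +y end of the opening. I'll take a closer look over the slicer.

{"name": "drive_tool", "arguments": {
  "steps": [
    {"tx":-16.5,"ty":-22.5,"tz":42.5,"wx":0,"wy":0,"wz":0,"fingers":100},
    {"tx":-16.5,"ty":-22.5,"tz":42.5,"wx":0,"wy":0,"wz":0,"fingers":100},
    {"tx":-16.5,"ty":-22.5,"tz":42.5,"wx":0,"wy":0,"wz":0,"fingers":100},
    {"tx":-16.5,"ty":-22,"tz":42.5,"wx":0,"wy":0,"wz":-0.063,"fingers":100},
    {"tx":0,"ty":0,"tz":0,"wx":0,"wy":0,"wz":0,"fingers":100},
    {"tx":0,"ty":0,"tz":0,"wx":0,"wy":0,"wz":0,"fingers":100}
  ]
}}

```text
t: 4.82
position: [478.3, 133.5, 132.2]
ee_rot: [0.982, 0.191, 0.002, 0.0]
contact_force: [0.7, 0.5, -0.4]
finger_gap: 0.999
gripper_force: 0.0
```

```bash
python3 look.py w3 slicer opening lock_tab
python3 - <<'E'
from h import *
P=np.load("w3.npz"); im=cv2.imread("pics/w3.png")
a=rect(P,im,(485,138),0.385,56,45,130,3)   # cols local y (3px/mm) centre col 390
b=rect(P,im,(485,138),0.385,95,45,130,3)
cv2.imwrite("pics/r3.png",np.clip(np.vstack([a,b])*1.5,0,255).astype(np.uint8))
E
```

```text
4.825 [478.3 133.5 132.2]
slicer 0.6 [258. 171.] [487.6 135.7   0. ]
opening 0.8 [257.1 191.2] [487.3 136.5  56. ]
lock_tab 0.8 [397.4 205.3] [520.8  54.6  85. ]
```

View pics/r3.png

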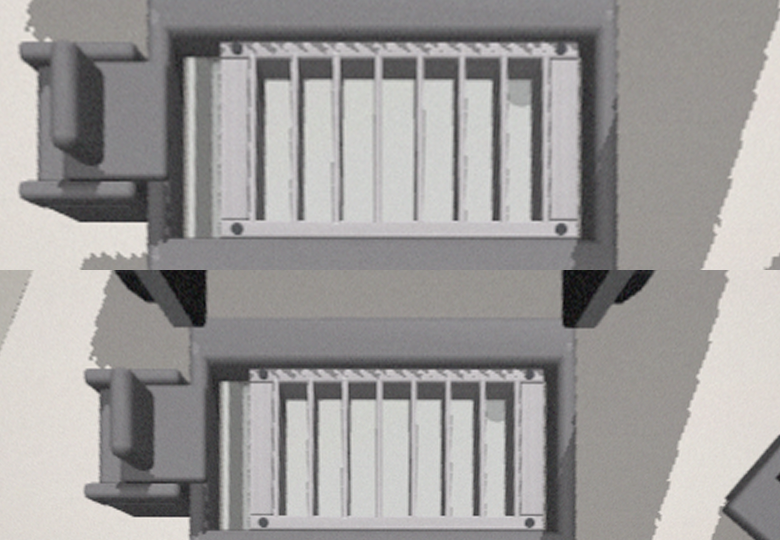

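The rectified view shows the 8 blades at columns 253 to 547 (pitch 42 px = 14 mm), the cassette from 219 to 580 and the opening at about 183 to 597. The cassette is therefore about 3 mm towards +y. I'll refine this numerically.

```bash
cat > fit.py <<'E'
from h import *
P=np.load("w3.npz"); im=cv2.imread("pics/w3.png")
a=cv2.cvtColor(rect(P,im,(485,138),0.385,56,45,130,10),cv2.COLOR_BGR2GRAY).astype(float)
def comb(band):
    p=band.mean(0); p=p-cv2.blur(p.reshape(1,-1),(280,1))[0]
    best=[]
    for c in np.arange(1200,1450,1.):
        sc=0
        for k in range(8):
            x=c+(k-3.5)*140; i=lambda u,w:p[int(x+u-w):int(x+u+w)].mean()
            sc+=i(0,10)
        best.append(sc)
    j=int(np.argmax(best)); return (1200+j-1300)/10
for r in((210,300),(300,400),(400,500),(500,600),(600,700)): print(r,comb(a[r[0]:r[1]]))
# per-blade edges in a band
p=a[520:620].mean(0); print([ (int(x),int(p[x-20:x+20].mean())) for x in range(800,1900,10)][0:0])
g=np.gradient(cv2.GaussianBlur(p.reshape(1,-1),(0,0),4)[0])
from scipy.signal import find_peaks
print("rise",find_peaks(g,height=1.0,distance=12)[0],"fall",find_peaks(-g,height=1.0,distance=12)[0])
# long edges of cassette -> yaw
for r0,r1 in((90,180),(740,860)):
    xs=np.arange(800,1850,50); ys=[]
    for x in xs:
        q=np.gradient(cv2.GaussianBlur(a[r0:r1,x-20:x+20].mean(1).reshape(1,-1),(0,0),4)[0]); ys.append(r0+np.argmax(np.abs(q)))
    m=np.polyfit(xs,ys,1); print("edge slope",m[0],np.median(ys))
print(1)
E
python3 fit.py
```

```text
(210, 300) 3.0
(300, 400) 10.1
(400, 500) 10.1
(500, 600) 10.1
(600, 700) 10.1
[]
rise [ 338  613  706  737  833  881 1011 1143 1254 1274 1391 1416 1527 1557
 1667 1807 1838 1983 2056 2438] fall [ 124  208  552  649  819  851  963  991 1100 1130 1241 1378 1510 1640
 1769 1825 1933]
edge slope 0.002233766233766213 140.0
edge slope 0.0006233766233765534 787.0
1
```

{"name": "drive_tool", "arguments": {
  "steps": [
    {"tx":26,"ty":36.5,"tz":0,"wx":0,"wy":0,"wz":0,"fingers":100},
    {"tx":26,"ty":36.5,"tz":0,"wx":0,"wy":0,"wz":0,"fingers":100},
    {"tx":26,"ty":36.5,"tz":0,"wx":0,"wy":0,"wz":0,"fingers":100},
    {"tx":26,"ty":36.5,"tz":0,"wx":0,"wy":0,"wz":0.146,"fingers":100},
    {"tx":0,"ty":0,"tz":0,"wx":0,"wy":0,"wz":0.146,"fingers":100},
    {"tx":0,"ty":0,"tz":0,"wx":0,"wy":0,"wz":0.146,"fingers":100},
    {"tx":0,"ty":0,"tz":0,"wx":0,"wy":0,"wz":0,"fingers":100},
    {"tx":0,"ty":0,"tz":0,"wx":0,"wy":0,"wz":0,"fingers":100}
  ]
}}

```text
t: 6.02
position: [627.8, 37.4, 130.9]
ee_rot: [1.0, -0.026, 0.001, 0.0]
contact_force: [0.4, -0.2, 0.1]
finger_gap: 0.998
gripper_force: 0.0
```

```bash
python3 look.py w4 fine_grip fine_tips
python3 - <<'E'
from h import *
np.set_printoptions(precision=2,suppress=True)
P=np.load("w4.npz"); im=cv2.imread("pics/w4.png"); P2=np.load("w2.npz")
r=vision.spot_in("wrist","fine_grip"); print(r[0])
a=rect(P,im,(629,37),-0.053,31,60,70,4)
cv2.drawMarker(a,(280,240),(0,0,255),0,12)
b=rect(P,im,(629,37),-0.053,66,40,40,6)[:, :200] if 0 else None
cv2.imwrite("pics/r4.png",np.clip(a*1.6,0,255).astype(np.uint8))
from scipy.spatial.transform import Rotation as Ro
s=monitor.sense();R=Ro.from_quat(s["ee_rot"]).as_matrix();print(R[:,0],s["qpos"])
u=vision.place_of("wrist","fine_grip")[0]["location"][::-1]
print("grip tri",tri([ray(P,u),ray(P2,(300.5,109.4))]))
E
```

```text
6.025 [627.8  37.4 130.9]
fine_grip 0.77 [258.8 196.8] [631.1  36.1  50. ]
fine_grip 0.71 [ 23.9 204.2] [634.3 210.5  50. ]
fine_tips 0.55 [257.4 179.1] [629.8  37.2   0. ]
{'extent': [190.1, 134.5, 138.6, 105.7], 'confidence': 0.65}
[ 1.   -0.05  0.  ] [-0.08  0.41  1.5  -0.    1.23  1.55]
grip tri (array([632.21,  36.66,  52.14]), [np.float64(0.6302363651396441), np.float64(0.63023636513968)])
```

View pics/r4.png

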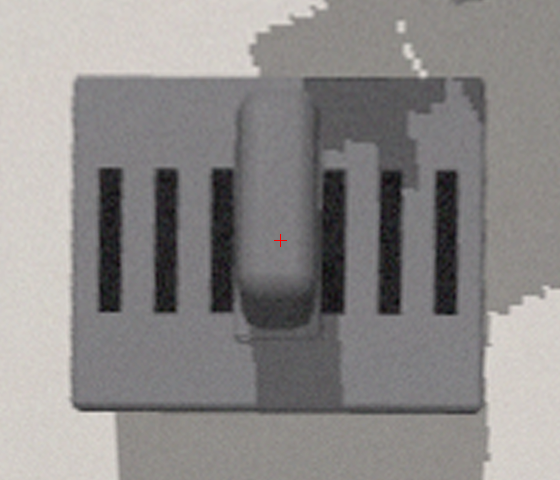

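Here the guard's slots are at columns 110 to 446 (middle 278) and the plate spans 73 to 485. That puts the centre at about (629.3, 36.5), well aligned, with the triangulated grip height at 52 mm. I'll grasp it.

{"name": "drive_tool", "arguments": {
  "newtons": 50,
  "steps": [
    {"tx":1.5,"ty":0.7,"tz":35,"wx":0,"wy":0,"wz":0,"fingers":100},
    {"tx":0,"ty":0,"tz":35,"wx":0,"wy":0,"wz":0,"fingers":70},
    {"tx":0,"ty":0,"tz":20,"wx":0,"wy":0,"wz":0,"fingers":50},
    {"tx":0,"ty":0,"tz":7,"wx":0,"wy":0,"wz":0,"fingers":50},
    {"tx":0,"ty":0,"tz":0,"wx":0,"wy":0,"wz":0,"fingers":0},
    {"tx":0,"ty":0,"tz":0,"wx":0,"wy":0,"wz":0,"fingers":0},
    {"tx":0,"ty":0,"tz":0,"wx":0,"wy":0,"wz":0,"fingers":0},
    {"tx":0,"ty":0,"tz":0,"wx":0,"wy":0,"wz":0,"fingers":0}
  ]
}}

```text
t: 7.28
position: [629.7, 36.8, 34.5]
ee_rot: [1.0, -0.027, 0.001, 0.0]
contact_force: [0.9, -0.2, 2.5]
finger_gap: 0.196
gripper_force: 50.5
```

{"name": "drive_tool", "arguments": {
  "steps": [
    {"tx":0,"ty":0,"tz":-10,"wx":0,"wy":0,"wz":0,"fingers":0},
    {"tx":0,"ty":0,"tz":-35,"wx":0,"wy":0,"wz":0,"fingers":0},
    {"tx":0,"ty":0,"tz":-40,"wx":0,"wy":0,"wz":0,"fingers":0},
    {"tx":0,"ty":0,"tz":-30,"wx":0,"wy":0,"wz":0,"fingers":0},
    {"tx":0,"ty":0,"tz":0,"wx":0,"wy":0,"wz":0,"fingers":0},
    {"tx":0,"ty":0,"tz":0,"wx":0,"wy":0,"wz":0,"fingers":0}
  ]
}}

```text
t: 8.02
position: [627.5, 37.0, 146.8]
ee_rot: [1.0, -0.027, -0.001, -0.0]
contact_force: [-0.8, 0.2, -2.2]
finger_gap: 0.198
gripper_force: 50.1
```

```bash
python3 look.py w5
python3 - <<'E'
from h import *
from scipy.spatial.transform import Rotation as Ro
s=monitor.sense();print(s["contact_force"],s["moment"],s["finger_gap"]);R=Ro.from_quat(s["ee_rot"]);yaw=np.arctan2(R.as_matrix()[1,0],R.as_matrix()[0,0]);p=s["position"];print(yaw,p,R.as_matrix()[:,2])
P=np.load("w5.npz"); im=cv2.imread("pics/w5.png")
a=rect(P,im,p[:2],yaw,p[2]-3.5,60,70,5)
cv2.drawMarker(a,(350,300),(0,0,255),0,12)
cv2.imwrite("pics/r5.png",np.clip(a*1.6,0,255).astype(np.uint8))
E
```

```text
8.025 [627.5  37.  146.8]
[-0.12788264  0.27845735 -1.9603412 ] [ 0.03616324 -0.02736055 -0.00014086] 0.19837438851880682
-0.05323153833893478 [627.0198322   36.98674373 146.00775246] [-4.20916053e-03  3.24067329e-04 -9.99991089e-01]
```

View pics/r5.png

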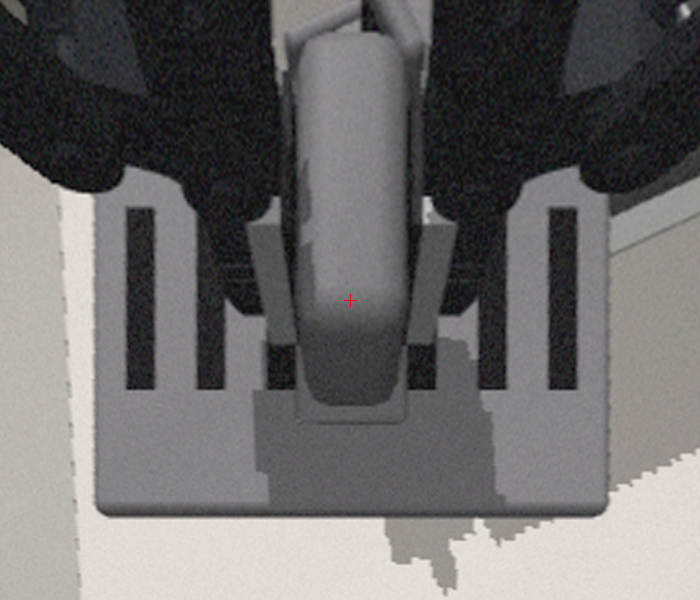

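The held guard's slots are at columns 141 and 563 (middle 352 against the TCP at 350), square to the tool and +0.4 mm off. I'll carry it over the slicer.

{"name": "drive_tool", "arguments": {
  "steps": [
    {"tx":-29.4,"ty":-19.3,"tz":0,"wx":0,"wy":0,"wz":0,"fingers":0},
    {"tx":-29.4,"ty":-19.3,"tz":0,"wx":0,"wy":0,"wz":0,"fingers":0},
    {"tx":-29.4,"ty":-19.3,"tz":0,"wx":0,"wy":0,"wz":0,"fingers":0},
    {"tx":-29.4,"ty":-19.3,"tz":0,"wx":0,"wy":0,"wz":0,"fingers":0},
    {"tx":-29.4,"ty":-19.3,"tz":0,"wx":0,"wy":0,"wz":-0.1456,"fingers":0},
    {"tx":0,"ty":0,"tz":0,"wx":0,"wy":0,"wz":-0.1456,"fingers":0},
    {"tx":0,"ty":0,"tz":0,"wx":0,"wy":0,"wz":-0.1456,"fingers":0},
    {"tx":0,"ty":0,"tz":0,"wx":0,"wy":0,"wz":0,"fingers":0},
    {"tx":0,"ty":0,"tz":0,"wx":0,"wy":0,"wz":0,"fingers":0},
    {"tx":0,"ty":0,"tz":0,"wx":0,"wy":0,"wz":0,"fingers":0}
  ]
}}

```text
t: 9.32
position: [486.8, 140.9, 147.8]
ee_rot: [0.982, 0.19, -0.0, -0.0]
contact_force: [0.2, 0.5, -1.9]
finger_gap: 0.206
gripper_force: 50.0
```

```bash
cat > st.py <<'E'
from h import *
from scipy.spatial.transform import Rotation as Ro
np.set_printoptions(precision=3,suppress=True)
s=monitor.sense();R=Ro.from_quat(s["ee_rot"]).as_matrix();p=np.array(s["position"])
print(s["t"],p,"yaw",np.arctan2(R[1,0],R[0,0]),"z",R[:,2],"F",np.array(s["contact_force"]),"Ftool",R.T@s["contact_force"])
print("to seat (485.5,141) tool:",R.T@(np.array([485.5,141,70.5])-p))
E
python3 st.py
```

```text
9.325 [486.823 140.912 147.792] yaw 0.38219033385818385 z [-0.001 -0.    -1.   ] F [ 0.193  0.506 -1.871] Ftool [ 0.369 -0.397  1.87 ]
to seat (485.5,141) tool: [-1.122 -0.551 77.293]
```

{"name": "drive_tool", "arguments": {
  "steps": [
    {"tx":-1.1,"ty":-0.5,"tz":18,"wx":0,"wy":0,"wz":0,"fingers":0},
    {"tx":0,"ty":0,"tz":20,"wx":0,"wy":0,"wz":0,"fingers":0},
    {"tx":0,"ty":0,"tz":10,"wx":0,"wy":0,"wz":0,"fingers":0},
    {"tx":0,"ty":0,"tz":2,"wx":0,"wy":0,"wz":0,"fingers":0},
    {"tx":0,"ty":0,"tz":0,"wx":0,"wy":0,"wz":0,"fingers":0},
    {"tx":0,"ty":0,"tz":0,"wx":0,"wy":0,"wz":0,"fingers":0}
  ]
}}

```text
t: 10.07
position: [486.6, 141.2, 99.1]
ee_rot: [0.982, 0.191, 0.001, 0.0]
contact_force: [-1.2, 0.1, -1.2]
finger_gap: 0.208
gripper_force: 50.1
```

```bash
python3 st.py
```

```text
10.075 [486.63  141.217  99.13 ] yaw 0.38354044266635934 z [ 0.002  0.    -1.   ] F [-1.202  0.061 -1.182] Ftool [-1.093 -0.507  1.18 ]
to seat (485.5,141) tool: [-1.177 -0.235 28.628]
```

{"name": "drive_tool", "arguments": {
  "steps": [
    {"tx":-1,"ty":-0.2,"tz":1.5,"wx":0,"wy":0,"wz":0,"fingers":0},
    {"tx":0,"ty":0,"tz":1.5,"wx":0,"wy":0,"wz":0,"fingers":0},
    {"tx":0,"ty":0,"tz":1.5,"wx":0,"wy":0,"wz":0,"fingers":0},
    {"tx":0,"ty":0,"tz":1.5,"wx":0,"wy":0,"wz":0,"fingers":0},
    {"tx":0,"ty":0,"tz":1.2,"wx":0,"wy":0,"wz":0,"fingers":0},
    {"tx":0,"ty":0,"tz":1,"wx":0,"wy":0,"wz":0,"fingers":0},
    {"tx":0,"ty":0,"tz":1,"wx":0,"wy":0,"wz":0,"fingers":0},
    {"tx":0,"ty":0,"tz":1,"wx":0,"wy":0,"wz":0,"fingers":0}
  ]
}}

```text
t: 11.08
position: [484.9, 140.9, 88.0]
ee_rot: [0.982, 0.191, 0.0, 0.0]
contact_force: [-0.4, 0.0, -2.1]
finger_gap: 0.198
gripper_force: 50.0
```

```bash
python3 st.py
```

```text
11.075 [484.893 140.906  88.038] yaw 0.38357611322084045 z [ 0. -0. -1.] F [-0.44   0.009 -2.065] Ftool [-0.404 -0.173  2.065]
to seat (485.5,141) tool: [ 0.598  0.14  17.538]
```

{"name": "drive_tool", "arguments": {
  "steps": [
    {"tx":0,"ty":0,"tz":1,"wx":0,"wy":0,"wz":0,"fingers":0},
    {"tx":0,"ty":0,"tz":1,"wx":0,"wy":0,"wz":0,"fingers":0},
    {"tx":0,"ty":0,"tz":1,"wx":0,"wy":0,"wz":0,"fingers":0},
    {"tx":0,"ty":0,"tz":1,"wx":0,"wy":0,"wz":0,"fingers":0}
  ]
}}

```text
t: 11.58
position: [484.9, 140.9, 84.0]
ee_rot: [0.982, 0.191, 0.0, 0.0]
contact_force: [-0.4, -0.5, -1.8]
finger_gap: 0.204
gripper_force: 50.1
```

{"name": "drive_tool", "arguments": {
  "steps": [
    {"tx":0,"ty":0,"tz":1,"wx":0,"wy":0,"wz":0,"fingers":0},
    {"tx":0,"ty":0,"tz":1,"wx":0,"wy":0,"wz":0,"fingers":0},
    {"tx":0,"ty":0,"tz":1,"wx":0,"wy":0,"wz":0,"fingers":0}
  ]
}}

```text
t: 11.95
position: [484.9, 140.9, 81.0]
ee_rot: [0.982, 0.191, 0.0, -0.0]
contact_force: [-0.8, -0.0, -2.4]
finger_gap: 0.205
gripper_force: 50.1
```

Fins have gone about 9 mm in with no force. Continuing.

{"name": "drive_tool", "arguments": {
  "steps": [
    {"tx":0,"ty":0,"tz":1,"wx":0,"wy":0,"wz":0,"fingers":0},
    {"tx":0,"ty":0,"tz":1,"wx":0,"wy":0,"wz":0,"fingers":0},
    {"tx":0,"ty":0,"tz":1,"wx":0,"wy":0,"wz":0,"fingers":0},
    {"tx":0,"ty":0,"tz":1,"wx":0,"wy":0,"wz":0,"fingers":0},
    {"tx":0,"ty":0,"tz":1,"wx":0,"wy":0,"wz":0,"fingers":0},
    {"tx":0,"ty":0,"tz":1,"wx":0,"wy":0,"wz":0,"fingers":0},
    {"tx":0,"ty":0,"tz":1,"wx":0,"wy":0,"wz":0,"fingers":0}
  ]
}}

```text
t: 12.82
position: [484.9, 140.9, 74.0]
ee_rot: [0.982, 0.191, -0.0, -0.0]
contact_force: [-0.2, -0.3, -1.6]
finger_gap: 0.203
gripper_force: 50.0
```

{"name": "drive_tool", "arguments": {
  "steps": [
    {"tx":0,"ty":0,"tz":0.7,"wx":0,"wy":0,"wz":0,"fingers":0},
    {"tx":0,"ty":0,"tz":0.7,"wx":0,"wy":0,"wz":0,"fingers":0},
    {"tx":0,"ty":0,"tz":0.6,"wx":0,"wy":0,"wz":0,"fingers":0}
  ]
}}

```text
t: 13.2
position: [484.9, 140.9, 72.1]
ee_rot: [0.982, 0.191, 0.0, -0.0]
contact_force: [-0.7, -0.2, -2.7]
finger_gap: 0.199
gripper_force: 50.1
```

{"name": "drive_tool", "arguments": {
  "steps": [
    {"tx":0,"ty":0,"tz":0.6,"wx":0,"wy":0,"wz":0,"fingers":0},
    {"tx":0,"ty":0,"tz":0.6,"wx":0,"wy":0,"wz":0,"fingers":0},
    {"tx":0,"ty":0,"tz":0,"wx":0,"wy":0,"wz":0,"fingers":0}
  ]
}}

```text
t: 13.58
position: [484.8, 140.9, 70.8]
ee_rot: [0.982, 0.191, -0.0, -0.0]
contact_force: [0.0, 0.6, -2.2]
finger_gap: 0.199
gripper_force: 50.1
```

{"name": "drive_tool", "arguments": {
  "steps": [
    {"tx":0,"ty":0,"tz":0.5,"wx":0,"wy":0,"wz":0,"fingers":0},
    {"tx":0,"ty":0,"tz":0,"wx":0,"wy":0,"wz":0,"fingers":0}
  ]
}}

```text
t: 13.82
position: [485.0, 140.9, 70.5]
ee_rot: [0.982, 0.191, 0.0, -0.0]
contact_force: [-0.5, -0.5, -1.0]
finger_gap: 0.203
gripper_force: 50.2
```

{"name": "drive_tool", "arguments": {
  "steps": [
    {"tx":0,"ty":0,"tz":0.4,"wx":0,"wy":0,"wz":0,"fingers":0},
    {"tx":0,"ty":0,"tz":0,"wx":0,"wy":0,"wz":0,"fingers":0}
  ]
}}

```text
t: 14.08
position: [484.9, 140.9, 70.4]
ee_rot: [0.982, 0.191, 0.0, 0.0]
contact_force: [-2.5, -1.2, 2.6]
finger_gap: 0.203
gripper_force: 50.8
```

{"name": "drive_tool", "arguments": {
  "steps": [
    {"tx":0,"ty":0,"tz":0.4,"wx":0,"wy":0,"wz":0,"fingers":0},
    {"tx":0,"ty":0,"tz":0,"wx":0,"wy":0,"wz":0,"fingers":0}
  ]
}}

```text
t: 14.32
position: [485.0, 140.9, 70.4]
ee_rot: [0.982, 0.191, 0.0, 0.0]
contact_force: [-4.3, -1.2, 6.8]
finger_gap: 0.204
gripper_force: 51.4
```

The guard is seated: the plate touched down at TCP z = 70.4 as predicted, at under 10 N. I'll release and lift.

{"name": "drive_tool", "arguments": {
  "newtons": 20,
  "steps": [
    {"tx":0,"ty":0,"tz":-0.5,"wx":0,"wy":0,"wz":0,"fingers":0},
    {"tx":0,"ty":0,"tz":0,"wx":0,"wy":0,"wz":0,"fingers":40},
    {"tx":0,"ty":0,"tz":0,"wx":0,"wy":0,"wz":0,"fingers":60},
    {"tx":0,"ty":0,"tz":0,"wx":0,"wy":0,"wz":0,"fingers":60},
    {"tx":0,"ty":0,"tz":-15,"wx":0,"wy":0,"wz":0,"fingers":60},
    {"tx":0,"ty":0,"tz":-30,"wx":0,"wy":0,"wz":0,"fingers":60},
    {"tx":0,"ty":0,"tz":-35,"wx":0,"wy":0,"wz":0,"fingers":60},
    {"tx":0,"ty":0,"tz":0,"wx":0,"wy":0,"wz":0,"fingers":60},
    {"tx":0,"ty":0,"tz":0,"wx":0,"wy":0,"wz":0,"fingers":60}
  ]
}}

```text
t: 15.45
position: [484.7, 140.9, 150.3]
ee_rot: [0.982, 0.191, 0.0, -0.0]
contact_force: [0.7, 0.9, -0.7]
finger_gap: 0.6
gripper_force: 0.0
```

```bash
python3 look.py w6 opening lock_tab fine_grip
python3 - <<'E'
from h import *
P=np.load("w6.npz"); im=cv2.imread("pics/w6.png")
r=vision.place_of("wrist","lock_tab"); P3=np.load("w3.npz")
if r: print("tab tri",tri([ray(P,r[0]["location"][::-1]),ray(P3,(397.4,205.3))]))
a=rect(P,im,(485,138),0.3835,67,50,130,3)
b=rect(P,im,(485,138),0.3835,95,50,130,3)
cv2.imwrite("pics/r6.png",np.clip(np.vstack([a,b])[:590]*1.5,0,255).astype(np.uint8))
E
python3 st.py
```

```text
15.45 [484.7 140.9 150.3]
opening 0.2 [391.8 208.6] [514.1  37.5  56. ]
lock_tab 0.73 [256.9 207.7] [485.6 141.   85. ]
fine_grip 0.9 [258.2 209. ] [472.  134.3  50. ]
tab tri (array([558.14391425, 170.08515188, 283.54618652]), [np.float64(1.0206727978759582), np.float64(1.0206727978761474)])
15.7 [483.992 140.817 148.956] yaw 0.3835862449143243 z [-0.002 -0.    -1.   ] F [ 0.067  0.144 -0.346] Ftool [ 0.116 -0.108  0.346]
to seat (485.5,141) tool: [ 1.645  0.445 78.452]
```

View pics/r6.png

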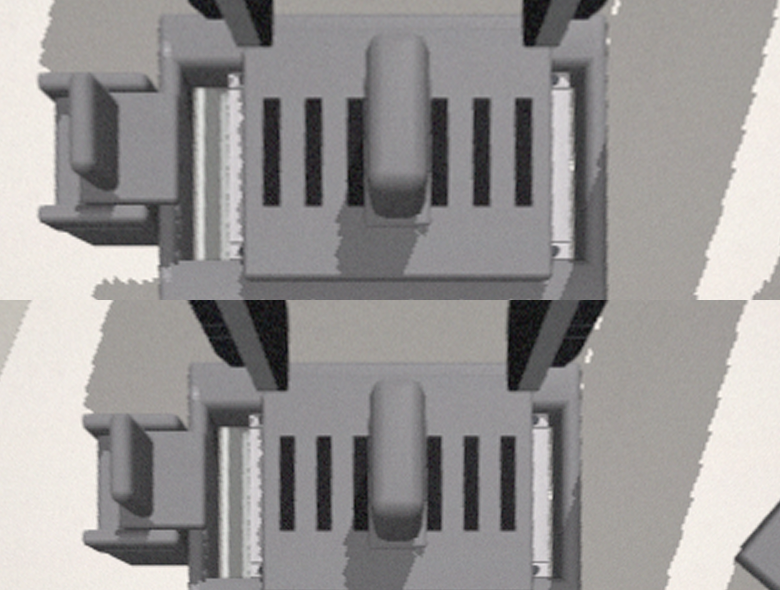

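The guard lies flat and square, with its plate at columns 245 to 552. The tongue end is at column 178 (-70 mm, open) and the tab top at about column 122 (-89 mm). Next I'll go to the tab's outer side with the fingers shut.

{"name": "drive_tool", "arguments": {
  "steps": [
    {"tx":0.5,"ty":40,"tz":0,"wx":0,"wy":0,"wz":0,"fingers":0},
    {"tx":0.5,"ty":41,"tz":0,"wx":0,"wy":0,"wz":0,"fingers":0},
    {"tx":0.5,"ty":40,"tz":0,"wx":0,"wy":0,"wz":0,"fingers":0},
    {"tx":0,"ty":0,"tz":20,"wx":0,"wy":0,"wz":0,"fingers":0},
    {"tx":0,"ty":0,"tz":20,"wx":0,"wy":0,"wz":0,"fingers":0},
    {"tx":0,"ty":0,"tz":15,"wx":0,"wy":0,"wz":0,"fingers":0},
    {"tx":0,"ty":0,"tz":10,"wx":0,"wy":0,"wz":0,"fingers":0},
    {"tx":0,"ty":0,"tz":0,"wx":0,"wy":0,"wz":0,"fingers":0}
  ]
}}

```text
t: 16.7
position: [530.8, 29.5, 84.2]
ee_rot: [0.982, 0.191, -0.001, -0.0]
contact_force: [-0.5, -0.1, 0.4]
finger_gap: 0.005
gripper_force: 0.0
```

```bash
cat > loc.py <<'E'
from h import *
s=monitor.sense();p=np.array(s["position"])[:2]-[485,138];c,n=np.cos(.3835),np.sin(.3835)
f=s["contact_force"]
print("local",c*p[0]+n*p[1],-n*p[0]+c*p[1],s["position"][2],"Fy",-n*f[0]+c*f[1],f,s["finger_gap"])
E
python3 loc.py
```

```text
local 1.8981263143339433 -117.76170849608276 84.16653005144937 Fy 0.05112926947296223 [-0.49319975 -0.14386047  0.36266126] 0.004995390112255308
```

Push towards +y (tool -y), gently.

{"name": "drive_tool", "arguments": {
  "steps": [
    {"tx":0,"ty":-3,"tz":1,"wx":0,"wy":0,"wz":0,"fingers":0},
    {"tx":0,"ty":-3,"tz":0,"wx":0,"wy":0,"wz":0,"fingers":0},
    {"tx":0,"ty":-3,"tz":0,"wx":0,"wy":0,"wz":0,"fingers":0},
    {"tx":0,"ty":-3,"tz":0,"wx":0,"wy":0,"wz":0,"fingers":0},
    {"tx":0,"ty":-3,"tz":0,"wx":0,"wy":0,"wz":0,"fingers":0}
  ]
}}

```text
t: 17.32
position: [526.4, 42.9, 84.5]
ee_rot: [0.982, 0.191, 0.001, 0.001]
contact_force: [0.5, -2.5, 0.8]
finger_gap: -0.003
gripper_force: 1.1
```

{"name": "drive_tool", "arguments": {
  "steps": [
    {"tx":0,"ty":-3,"tz":0,"wx":0,"wy":0,"wz":0,"fingers":0},
    {"tx":0,"ty":-3,"tz":0,"wx":0,"wy":0,"wz":0,"fingers":0},
    {"tx":0,"ty":-3,"tz":0,"wx":0,"wy":0,"wz":0,"fingers":0}
  ]
}}

```text
t: 17.7
position: [522.8, 51.6, 84.4]
ee_rot: [0.982, 0.191, 0.0, 0.0]
contact_force: [1.3, -2.0, 2.2]
finger_gap: 0.003
gripper_force: 1.4
```

```bash
python3 loc.py
```

```text
local 2.733659339411325 -94.24605193417602 84.35493797608277 Fy -2.312624221975198 [ 1.31031356 -1.96508876  2.20716037] 0.00276620091006418
```

{"name": "drive_tool", "arguments": {
  "steps": [
    {"tx":0,"ty":-2.5,"tz":0,"wx":0,"wy":0,"wz":0,"fingers":0},
    {"tx":0,"ty":-2.5,"tz":0,"wx":0,"wy":0,"wz":0,"fingers":0},
    {"tx":0,"ty":-2.5,"tz":0,"wx":0,"wy":0,"wz":0,"fingers":0},
    {"tx":0,"ty":-2.5,"tz":0,"wx":0,"wy":0,"wz":0,"fingers":0}
  ]
}}

```text
t: 18.2
position: [519.0, 61.0, 84.3]
ee_rot: [0.982, 0.191, 0.0, 0.0]
contact_force: [0.8, -2.2, 2.4]
finger_gap: 0.002
gripper_force: 1.5
```

{"name": "drive_tool", "arguments": {
  "steps": [
    {"tx":0,"ty":-1.5,"tz":0,"wx":0,"wy":0,"wz":0,"fingers":0},
    {"tx":0,"ty":-1.5,"tz":0,"wx":0,"wy":0,"wz":0,"fingers":0}
  ]
}}

```text
t: 18.45
position: [517.9, 63.7, 84.3]
ee_rot: [0.982, 0.191, 0.0, 0.0]
contact_force: [1.1, -1.7, 3.5]
finger_gap: 0.0
gripper_force: 1.6
```

```bash
python3 loc.py
```

```text
local 2.694674045095109 -81.2267969093261 84.27398234025749 Fy -2.032638724632204 [ 1.12622409 -1.73744809  3.48864921] 2.2727040109732387e-05
```

{"name": "drive_tool", "arguments": {
  "steps": [
    {"tx":0,"ty":-1.2,"tz":-0.3,"wx":0,"wy":0,"wz":0,"fingers":0},
    {"tx":0,"ty":-1.2,"tz":0,"wx":0,"wy":0,"wz":0,"fingers":0}
  ]
}}

```text
t: 18.7
position: [517.1, 65.6, 84.4]
ee_rot: [0.982, 0.191, 0.0, 0.0]
contact_force: [2.1, -4.0, 0.6]
finger_gap: 0.003
gripper_force: 2.5
```

{"name": "drive_tool", "arguments": {
  "steps": [
    {"tx":0,"ty":-1,"tz":0,"wx":0,"wy":0,"wz":0,"fingers":0},
    {"tx":0,"ty":-1,"tz":0,"wx":0,"wy":0,"wz":0,"fingers":0}
  ]
}}

```text
t: 18.95
position: [517.1, 65.9, 84.6]
ee_rot: [0.982, 0.191, 0.001, 0.002]
contact_force: [3.2, -9.6, 1.1]
finger_gap: 0.003
gripper_force: 4.5
```

{"name": "drive_tool", "arguments": {
  "steps": [
    {"tx":0,"ty":-1,"tz":0,"wx":0,"wy":0,"wz":0,"fingers":0},
    {"tx":0,"ty":-1,"tz":0,"wx":0,"wy":0,"wz":0,"fingers":0}
  ]
}}

```text
t: 19.2
position: [517.0, 66.2, 84.7]
ee_rot: [0.982, 0.191, 0.001, 0.004]
contact_force: [5.5, -13.0, -1.0]
finger_gap: -0.001
gripper_force: 6.5
```

```bash
python3 loc.py
```

```text
local 2.7763981622428204 -78.56050050774734 84.70095825245166 Fy -14.146006878671042 [  5.47907899 -13.04336883  -1.04156839] -0.00079509854575333
```

The lock has reached a hard stop at 14 N. I'll back off, lift and check.

{"name": "drive_tool", "arguments": {
  "steps": [
    {"tx":0,"ty":6,"tz":0,"wx":0,"wy":0,"wz":0,"fingers":0},
    {"tx":0,"ty":10,"tz":0,"wx":0,"wy":0,"wz":0,"fingers":0},
    {"tx":0,"ty":0,"tz":-25,"wx":0,"wy":0,"wz":0,"fingers":0},
    {"tx":0,"ty":0,"tz":-45,"wx":0,"wy":0,"wz":0,"fingers":0},
    {"tx":0,"ty":-30,"tz":0,"wx":0,"wy":0,"wz":0,"fingers":40},
    {"tx":-5,"ty":-30,"tz":0,"wx":0,"wy":0,"wz":0,"fingers":60},
    {"tx":0,"ty":0,"tz":0,"wx":0,"wy":0,"wz":0,"fingers":60},
    {"tx":0,"ty":0,"tz":0,"wx":0,"wy":0,"wz":0,"fingers":60}
  ]
}}

```text
t: 20.2
position: [494.0, 108.2, 154.0]
ee_rot: [0.982, 0.191, -0.0, 0.0]
contact_force: [-0.2, -0.2, -0.2]
finger_gap: 0.596
gripper_force: 0.0
```

```bash
python3 look.py w7 lock_tab fine_grip salt_shaker tumbler
python3 - <<'E'
from h import *
P=np.load("w7.npz"); im=cv2.imread("pics/w7.png")
a=rect(P,im,(485,138),0.3835,74,50,130,3)
b=rect(P,im,(485,138),0.3835,95,50,130,3)
cv2.imwrite("pics/r7.png",np.clip(np.vstack([a,b])[:590]*1.5,0,255).astype(np.uint8))
E
python3 loc.py
```

```text
20.2 [494.  108.2 154. ]
lock_tab 0.8 [302.5 201.8] [509.6  79.7  85. ]
fine_grip 0.61 [207.6 201.9] [470.2 141.7  50. ]
local -2.492158175732344 -31.518384862349148 154.24960128453202 Fy 0.0745849531519746 [-0.12959068  0.02814029 -0.13442667] 0.6007120452205301
```

View pics/r7.png

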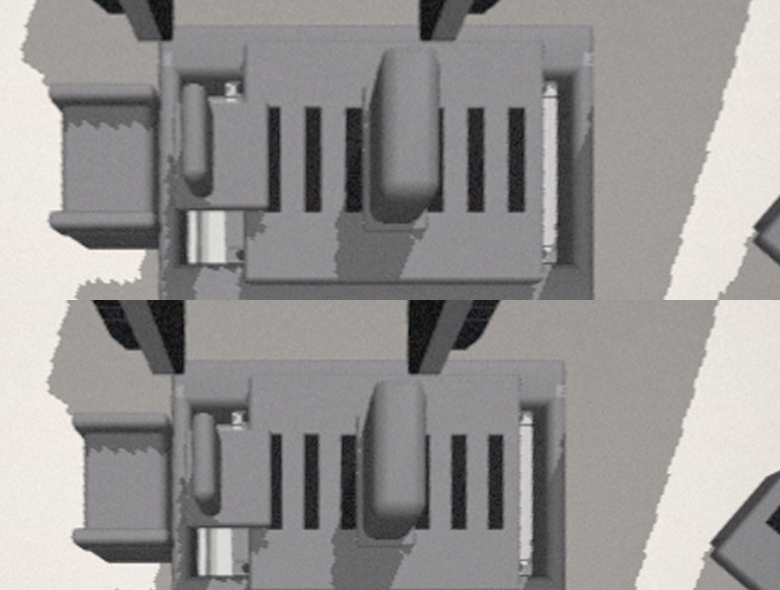

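The tongue now overlaps the plate (its end is at column 267, about -41 mm), but the tab moved about 27.5 mm rather than 32. I'll push again a little higher on the tab to see whether that's the true stop.

{"name": "drive_tool", "arguments": {
  "steps": [
    {"tx":2,"ty":28,"tz":0,"wx":0,"wy":0,"wz":0,"fingers":0},
    {"tx":2.5,"ty":30,"tz":0,"wx":0,"wy":0,"wz":0,"fingers":0},
    {"tx":0,"ty":0,"tz":20,"wx":0,"wy":0,"wz":0,"fingers":0},
    {"tx":0,"ty":0,"tz":25,"wx":0,"wy":0,"wz":0,"fingers":0},
    {"tx":0,"ty":0,"tz":15,"wx":0,"wy":0,"wz":0,"fingers":0},
    {"tx":0,"ty":0,"tz":6,"wx":0,"wy":0,"wz":0,"fingers":0},
    {"tx":0,"ty":0,"tz":0,"wx":0,"wy":0,"wz":0,"fingers":0},
    {"tx":0,"ty":0,"tz":0,"wx":0,"wy":0,"wz":0,"fingers":0}
  ]
}}

```text
t: 21.45
position: [520.9, 56.4, 89.3]
ee_rot: [0.982, 0.191, 0.001, 0.0]
contact_force: [-0.8, 0.2, 0.5]
finger_gap: 0.001
gripper_force: 0.0
```

```bash
python3 loc.py
```

```text
local 2.7721272484945843 -89.13415450609877 89.32154551387714 Fy 0.47284574418631087 [-0.79957951  0.18727153  0.45449276] 0.0007699800982258658
```

{"name": "drive_tool", "arguments": {
  "steps": [
    {"tx":0,"ty":-3,"tz":0,"wx":0,"wy":0,"wz":0,"fingers":0},
    {"tx":0,"ty":-2,"tz":0,"wx":0,"wy":0,"wz":0,"fingers":0},
    {"tx":0,"ty":-2,"tz":0,"wx":0,"wy":0,"wz":0,"fingers":0},
    {"tx":0,"ty":-2,"tz":0,"wx":0,"wy":0,"wz":0,"fingers":0}
  ]
}}

```text
t: 21.95
position: [516.6, 64.9, 88.5]
ee_rot: [0.982, 0.191, 0.0, 0.0]
contact_force: [0.3, -0.1, 0.4]
finger_gap: -0.003
gripper_force: 0.0
```

```bash
python3 loc.py
```

```text
local 1.9772366128518364 -79.61692224115325 88.45597993178028 Fy -0.23185006183954343 [ 0.32250122 -0.1198889   0.43320008] -0.0028091338458546074
```

{"name": "drive_tool", "arguments": {
  "steps": [
    {"tx":0,"ty":-1.5,"tz":0,"wx":0,"wy":0,"wz":0,"fingers":0},
    {"tx":0,"ty":-1.5,"tz":0,"wx":0,"wy":0,"wz":0,"fingers":0},
    {"tx":0,"ty":-1,"tz":0,"wx":0,"wy":0,"wz":0,"fingers":0}
  ]
}}

```text
t: 22.32
position: [515.4, 68.4, 88.6]
ee_rot: [0.982, 0.191, 0.0, 0.0]
contact_force: [0.3, -0.2, 0.3]
finger_gap: 0.006
gripper_force: 0.4
```

```bash
python3 loc.py
```

```text
local 2.170572288408408 -75.91627947153258 88.57706451287316 Fy -0.24731094019893457 [ 0.28517781 -0.15161995  0.25272431] 0.0058706541129061925
```

{"name": "drive_tool", "arguments": {
  "steps": [
    {"tx":0,"ty":-1.5,"tz":0,"wx":0,"wy":0,"wz":0,"fingers":0},
    {"tx":0,"ty":-1.5,"tz":0,"wx":0,"wy":0,"wz":0,"fingers":0}
  ]
}}

```text
t: 22.58
position: [514.3, 71.2, 88.6]
ee_rot: [0.982, 0.191, 0.0, 0.0]
contact_force: [0.0, -1.1, 1.1]
finger_gap: 0.001
gripper_force: 0.7
```

```bash
python3 loc.py
```

```text
local 2.1665202740205665 -72.93017932699529 88.5641260995494 Fy -1.0701840168649925 [ 0.02733516 -1.1429814   1.11083255] 0.0012817510798412799
```

It goes further, so the earlier stop wasn't the lock's end. Continuing.

{"name": "drive_tool", "arguments": {
  "steps": [
    {"tx":0,"ty":-1.5,"tz":0,"wx":0,"wy":0,"wz":0,"fingers":0},
    {"tx":0,"ty":-1.5,"tz":0,"wx":0,"wy":0,"wz":0,"fingers":0}
  ]
}}

```text
t: 22.82
position: [514.2, 71.5, 88.7]
ee_rot: [0.982, 0.191, 0.001, 0.003]
contact_force: [3.8, -10.4, -0.5]
finger_gap: -0.004
gripper_force: 5.7
```

{"name": "drive_tool", "arguments": {
  "steps": [
    {"tx":0,"ty":-1.2,"tz":0,"wx":0,"wy":0,"wz":0,"fingers":0},
    {"tx":0,"ty":-1.2,"tz":0,"wx":0,"wy":0,"wz":0,"fingers":0}
  ]
}}

```text
t: 23.08
position: [514.1, 71.8, 88.8]
ee_rot: [0.982, 0.191, 0.001, 0.005]
contact_force: [4.9, -16.0, -2.8]
finger_gap: 0.007
gripper_force: 8.4
```

```bash
python3 loc.py
```

```text
local 2.2349976935348934 -72.34099904433009 88.82766889533154 Fy -16.657983575589377 [  4.87908417 -15.99419021  -2.83304524] 0.006705101418583125
```

{"name": "drive_tool", "arguments": {
  "steps": [
    {"tx":0,"ty":6,"tz":0,"wx":0,"wy":0,"wz":0,"fingers":0},
    {"tx":0,"ty":14,"tz":0,"wx":0,"wy":0,"wz":0,"fingers":0},
    {"tx":0,"ty":0,"tz":-25,"wx":0,"wy":0,"wz":0,"fingers":0},
    {"tx":0,"ty":0,"tz":-40,"wx":0,"wy":0,"wz":0,"fingers":0},
    {"tx":0,"ty":-30,"tz":0,"wx":0,"wy":0,"wz":0,"fingers":40},
    {"tx":-5,"ty":-30,"tz":0,"wx":0,"wy":0,"wz":0,"fingers":60},
    {"tx":0,"ty":0,"tz":0,"wx":0,"wy":0,"wz":0,"fingers":60},
    {"tx":0,"ty":0,"tz":0,"wx":0,"wy":0,"wz":0,"fingers":60}
  ]
}}

```text
t: 24.08
position: [492.7, 110.9, 153.2]
ee_rot: [0.982, 0.191, -0.0, 0.0]
contact_force: [-0.5, 0.6, -0.5]
finger_gap: 0.597
gripper_force: 0.0
```

```bash
python3 look.py w8 lock_tab opening slicer fine_grip; python3 loc.py
python3 - <<'E'
from h import *
# tab motion by template matching on planes: tab top (z 95), tongue end (z 74)
g=lambda t,z:cv2.cvtColor(rect(np.load(t+".npz"),cv2.imread(f"pics/{t}.png"),(485,138),.3835,z,50,130,5),cv2.COLOR_BGR2GRAY)
def match(t1,t2,z,c0,c1,r0,r1):
    T=g(t1,z)[r0:r1,c0:c1]; I=g(t2,z)[max(r0-30,0):r1+30,:]; m=cv2.matchTemplate(I,T,cv2.TM_CCOEFF_NORMED); _,v,_,l=cv2.minMaxLoc(m)
    return (l[0]-c0)/5,(l[1]-min(30,r0))/5,v
print("tab w7->w8",match("w7","w8",95,300,400,170,370))
print("tongue w7->w8",match("w7","w8",74,350,480,150,380))
print("guard slots w7->w8",match("w7","w8",67,480,560,150,380))
print("tab w6->w7",match("w6","w7",95,165,260,170,370), "w6->w8",match("w6","w8",95,165,260,170,370))
# tongue end edge: gradient along y in rows between local x -8..8
for t in("w3","w6","w7","w8"):
    a=cv2.GaussianBlur(g(t,74).astype(np.float32),(0,0),2)
    p=a[300:345].mean(0); d=np.gradient(p); k=np.argsort(-np.abs(d[200:480]))[:40]+200
    print(t,sorted(set(np.round((k-650)/5).astype(int))))
E
```

```text
24.075 [492.7 110.9 153.2]
lock_tab 0.76 [314.7 200.8] [512.4  75.   85. ]
fine_grip 0.82 [213.9 203. ] [470.3 139.3  50. ]
local -2.91052407484385 -28.1937610668948 153.30418599908924 Fy -1.1094146465339483 [ 0.37843472 -1.0436244   0.38136797] 0.5987745116594836
tab w7->w8 (-4.0, 0.0, 0.7005143165588379)
tongue w7->w8 (-0.4, 0.0, 0.8748894333839417)
guard slots w7->w8 (0.0, 0.0, 0.9941242337226868)
tab w6->w7 (71.6, 4.0, 0.592059314250946) w6->w8 (44.6, 3.6, 0.6495550274848938)
w3 [np.int64(-69), np.int64(-64), np.int64(-63), np.int64(-62), np.int64(-60), np.int64(-59), np.int64(-55), np.int64(-54), np.int64(-43), np.int64(-42), np.int64(-41), np.int64(-39), np.int64(-38)]
w6 [np.int64(-64), np.int64(-63), np.int64(-62), np.int64(-61), np.int64(-60), np.int64(-55), np.int64(-49), np.int64(-48), np.int64(-42), np.int64(-41), np.int64(-40), np.int64(-36), np.int64(-35)]
w7 [np.int64(-80), np.int64(-79), np.int64(-77), np.int64(-76), np.int64(-74), np.int64(-60), np.int64(-59), np.int64(-42), np.int64(-41), np.int64(-40), np.int64(-38), np.int64(-37), np.int64(-36)]
w8 [np.int64(-80), np.int64(-79), np.int64(-78), np.int64(-77), np.int64(-76), np.int64(-65), np.int64(-64), np.int64(-45), np.int64(-43), np.int64(-42), np.int64(-41), np.int64(-37), np.int64(-36)]
```

```bash
python3 - <<'E'
from h import *
g=lambda t,z:cv2.cvtColor(rect(np.load(t+".npz"),cv2.imread(f"pics/{t}.png"),(485,138),.3835,z,50,130,5),cv2.COLOR_BGR2GRAY)
for x in (-16,-10,-4,2,8,14,20):
    for t in("w7","w8"):
        a=g(t,74); r=int((x+50)*5)
        print(x,t," ".join(str(int(a[r-4:r+4,int((y+130)*5)-4:int((y+130)*5)+4].mean())) for y in range(-84,-32,2)))
E
```

```text
-16 w7 44 42 45 40 72 94 90 71 83 95 91 66 83 103 103 114 114 95 89 95 95 93 94 97 96 95
-16 w8 43 44 44 39 70 79 93 95 78 62 98 91 98 100 100 109 114 99 91 93 94 96 96 97 97 98
-10 w7 69 65 51 39 77 95 82 81 83 94 93 67 46 93 96 94 94 94 96 95 96 91 32 26 86 96
-10 w8 69 65 52 39 80 76 92 96 78 48 57 95 96 95 94 95 95 95 95 86 93 63 27 24 83 95
-4 w7 94 91 74 44 81 93 83 86 81 93 92 68 46 91 95 95 96 95 95 95 94 92 33 28 83 96
-4 w8 95 93 76 46 84 78 92 95 82 48 55 93 95 95 94 96 95 96 95 85 92 61 26 25 83 95
2 w7 95 92 74 44 76 80 83 71 84 93 91 71 46 89 95 95 96 95 97 94 94 91 33 27 83 94
2 w8 95 92 77 42 81 78 93 94 82 47 55 96 95 96 97 95 96 96 96 84 91 65 28 25 80 94
8 w7 94 93 74 47 79 75 67 66 70 74 71 54 43 92 93 95 95 96 95 95 95 90 37 26 83 95
8 w8 95 93 77 38 64 63 74 73 63 45 58 95 95 95 95 94 96 95 96 84 94 65 27 28 81 95
14 w7 95 92 75 45 78 75 67 69 68 50 41 37 48 93 94 94 95 95 95 94 95 90 35 25 82 96
14 w8 96 93 77 38 64 68 65 40 40 36 72 96 95 94 94 95 95 95 95 84 93 67 26 28 78 96
20 w7 91 89 75 47 78 69 60 46 51 77 61 69 76 79 76 63 64 64 53 53 55 51 35 36 84 95
20 w8 92 92 76 40 54 52 52 47 47 73 64 64 72 76 75 62 62 62 54 65 94 69 34 34 78 96
```

The numbers show the lock slid back a few mm when I withdrew (tongue end at about -46). I'll pinch the tab along y instead, drive it to the end and release evenly.

{"name": "drive_tool", "arguments": {
  "newtons": 25,
  "steps": [
    {"tx":2.5,"ty":20,"tz":0,"wx":0,"wy":0,"wz":0,"fingers":50},
    {"tx":2.5,"ty":20.5,"tz":0,"wx":0,"wy":0,"wz":0,"fingers":50},
    {"tx":0,"ty":0,"tz":25,"wx":0,"wy":0,"wz":0,"fingers":50},
    {"tx":0,"ty":0,"tz":25,"wx":0,"wy":0,"wz":0,"fingers":50},
    {"tx":0,"ty":0,"tz":16,"wx":0,"wy":0,"wz":0,"fingers":50},
    {"tx":0,"ty":0,"tz":6,"wx":0,"wy":0,"wz":0,"fingers":50},
    {"tx":0,"ty":0,"tz":0,"wx":0,"wy":0,"wz":0,"fingers":50},
    {"tx":0,"ty":0,"tz":0,"wx":0,"wy":0,"wz":0,"fingers":50}
  ]
}}

```text
t: 25.32
position: [513.2, 75.7, 82.4]
ee_rot: [0.982, 0.191, 0.001, 0.0]
contact_force: [0.1, 0.7, 0.5]
finger_gap: 0.5
gripper_force: 0.0
```

```bash
python3 loc.py
```

```text
local 2.84390538239105 -68.33380931293074 82.35639610315049 Fy 0.6309964947228579 [0.09521955 0.71884072 0.46859691] 0.5001286682912511
```

{"name": "drive_tool", "arguments": {
  "newtons": 25,
  "steps": [
    {"tx":0,"ty":0,"tz":0,"wx":0,"wy":0,"wz":0,"fingers":0},
    {"tx":0,"ty":0,"tz":0,"wx":0,"wy":0,"wz":0,"fingers":0},
    {"tx":0,"ty":0,"tz":0,"wx":0,"wy":0,"wz":0,"fingers":0},
    {"tx":0,"ty":0,"tz":0,"wx":0,"wy":0,"wz":0,"fingers":0},
    {"tx":0,"ty":0,"tz":0,"wx":0,"wy":0,"wz":0,"fingers":0}
  ]
}}

```text
t: 25.95
position: [512.7, 75.9, 82.0]
ee_rot: [0.982, 0.191, 0.0, -0.0]
contact_force: [-0.2, 1.1, 5.7]
finger_gap: 0.08
gripper_force: 28.9
```

```bash
python3 loc.py
```

```text
local 2.4270437990540366 -67.9375348759996 81.99504498244339 Fy 1.146564150969834 [-0.2394997   1.13974085  5.72532488] 0.080411172939302
```

{"name": "drive_tool", "arguments": {
  "steps": [
    {"tx":0,"ty":-2,"tz":0,"wx":0,"wy":0,"wz":0,"fingers":0},
    {"tx":0,"ty":-2,"tz":0,"wx":0,"wy":0,"wz":0,"fingers":0},
    {"tx":0,"ty":-2,"tz":0,"wx":0,"wy":0,"wz":0,"fingers":0}
  ]
}}

```text
t: 26.32
position: [510.8, 80.6, 82.0]
ee_rot: [0.982, 0.191, 0.001, 0.001]
contact_force: [-0.9, -2.0, 4.7]
finger_gap: 0.082
gripper_force: 28.9
```

{"name": "drive_tool", "arguments": {
  "steps": [
    {"tx":0,"ty":-1.2,"tz":0,"wx":0,"wy":0,"wz":0,"fingers":0},
    {"tx":0,"ty":-1.2,"tz":0,"wx":0,"wy":0,"wz":0,"fingers":0}
  ]
}}

```text
t: 26.58
position: [510.6, 81.2, 82.1]
ee_rot: [0.982, 0.191, 0.001, 0.003]
contact_force: [1.5, -8.9, 4.0]
finger_gap: 0.081
gripper_force: 28.7
```

```bash
python3 loc.py
```

```text
local 2.4733611587654956 -62.2399437246325 82.12229256618336 Fy -8.8628614085875 [ 1.53033007 -8.93962815  4.04687805] 0.08119034729799335
```

{"name": "drive_tool", "arguments": {
  "newtons": 60,
  "steps": [
    {"tx":0,"ty":-1,"tz":0,"wx":0,"wy":0,"wz":0,"fingers":0},
    {"tx":0,"ty":-1.5,"tz":0,"wx":0,"wy":0,"wz":0,"fingers":0},
    {"tx":0,"ty":-1.5,"tz":0,"wx":0,"wy":0,"wz":0,"fingers":0},
    {"tx":0,"ty":-1,"tz":0,"wx":0,"wy":0,"wz":0,"fingers":0}
  ]
}}

```text
t: 27.08
position: [510.5, 81.5, 82.4]
ee_rot: [0.981, 0.191, 0.002, 0.007]
contact_force: [4.6, -21.6, 2.7]
finger_gap: 0.068
gripper_force: 63.0
```

```bash
python3 loc.py
```

```text
local 2.5376798540176857 -61.91587924184085 82.40302343305153 Fy -21.70605666179642 [  4.5600897  -21.56638086   2.65121681] 0.06776284615984061
```

The stop is hard even at 22 N. To confirm it's the end of travel, I'll slide the lock back while pinched and measure the full range, then close it again.

{"name": "drive_tool", "arguments": {
  "steps": [
    {"tx":0,"ty":4,"tz":0,"wx":0,"wy":0,"wz":0,"fingers":0},
    {"tx":0,"ty":4,"tz":0,"wx":0,"wy":0,"wz":0,"fingers":0},
    {"tx":0,"ty":4,"tz":0,"wx":0,"wy":0,"wz":0,"fingers":0},
    {"tx":0,"ty":4,"tz":0,"wx":0,"wy":0,"wz":0,"fingers":0},
    {"tx":0,"ty":4,"tz":0,"wx":0,"wy":0,"wz":0,"fingers":0},
    {"tx":0,"ty":4,"tz":0,"wx":0,"wy":0,"wz":0,"fingers":0},
    {"tx":0,"ty":4,"tz":0,"wx":0,"wy":0,"wz":0,"fingers":0},
    {"tx":0,"ty":3,"tz":0,"wx":0,"wy":0,"wz":0,"fingers":0}
  ]
}}

```text
t: 28.08
position: [519.1, 59.9, 82.1]
ee_rot: [0.982, 0.191, 0.0, -0.0]
contact_force: [-2.1, 1.5, 6.7]
finger_gap: 0.069
gripper_force: 63.9
```

```bash
python3 loc.py
```

```text
local 2.423915554498759 -85.18334622915975 82.07341085631573 Fy 2.1773974319673615 [-2.08080377  1.50839488  6.67349836] 0.06876873598205452
```

{"name": "drive_tool", "arguments": {
  "steps": [
    {"tx":0,"ty":2,"tz":0,"wx":0,"wy":0,"wz":0,"fingers":0},
    {"tx":0,"ty":2,"tz":0,"wx":0,"wy":0,"wz":0,"fingers":0},
    {"tx":0,"ty":2,"tz":0,"wx":0,"wy":0,"wz":0,"fingers":0}
  ]
}}

```text
t: 28.45
position: [521.4, 54.4, 82.0]
ee_rot: [0.982, 0.191, 0.0, -0.0]
contact_force: [-0.9, 1.9, 6.8]
finger_gap: 0.073
gripper_force: 63.9
```

```bash
python3 loc.py
```

```text
local 2.436019304974131 -91.13082923197243 82.03899324397516 Fy 2.119112292095243 [-0.8671629   1.93522022  6.78563931] 0.07253680903166887
```

{"name": "drive_tool", "arguments": {
  "steps": [
    {"tx":0,"ty":1.5,"tz":0,"wx":0,"wy":0,"wz":0,"fingers":0},
    {"tx":0,"ty":1.5,"tz":0,"wx":0,"wy":0,"wz":0,"fingers":0},
    {"tx":0,"ty":1.5,"tz":0,"wx":0,"wy":0,"wz":0,"fingers":0}
  ]
}}

```text
t: 28.82
position: [522.6, 51.2, 82.0]
ee_rot: [0.982, 0.19, 0.0, -0.002]
contact_force: [-3.5, 6.9, 9.2]
finger_gap: 0.072
gripper_force: 64.0
```

```bash
python3 loc.py
```

```text
local 2.418972021689129 -94.58344901004585 82.00749717376299 Fy 7.743130562063112 [-3.54817429  6.91803659  9.22495138] 0.07203820230268453
```

The range runs from -94.4 to -62.1, which is 32 mm, so the stop at -62 is fully locked. Closing it again.

{"name": "drive_tool", "arguments": {
  "steps": [
    {"tx":0,"ty":-3,"tz":0,"wx":0,"wy":0,"wz":0,"fingers":0},
    {"tx":0,"ty":-4,"tz":0,"wx":0,"wy":0,"wz":0,"fingers":0},
    {"tx":0,"ty":-4,"tz":0,"wx":0,"wy":0,"wz":0,"fingers":0},
    {"tx":0,"ty":-4,"tz":0,"wx":0,"wy":0,"wz":0,"fingers":0},
    {"tx":0,"ty":-4,"tz":0,"wx":0,"wy":0,"wz":0,"fingers":0},
    {"tx":0,"ty":-4,"tz":0,"wx":0,"wy":0,"wz":0,"fingers":0},
    {"tx":0,"ty":-4,"tz":0,"wx":0,"wy":0,"wz":0,"fingers":0},
    {"tx":0,"ty":-3,"tz":0,"wx":0,"wy":0,"wz":0,"fingers":0},
    {"tx":0,"ty":-2,"tz":0,"wx":0,"wy":0,"wz":0,"fingers":0},
    {"tx":0,"ty":-2,"tz":0,"wx":0,"wy":0,"wz":0,"fingers":0},
    {"tx":0,"ty":-1.5,"tz":0,"wx":0,"wy":0,"wz":0,"fingers":0},
    {"tx":0,"ty":-1.5,"tz":0,"wx":0,"wy":0,"wz":0,"fingers":0}
  ]
}}

```text
t: 30.32
position: [510.6, 81.3, 82.3]
ee_rot: [0.982, 0.191, 0.001, 0.003]
contact_force: [2.1, -10.7, 4.2]
finger_gap: 0.071
gripper_force: 63.4
```

```bash
python3 loc.py
```

```text
local 2.474582803513659 -62.193164341098644 82.25088463554908 Fy -10.70338877780399 [  2.1302107  -10.68228435   4.24365504] 0.07106690406364814
```

{"name": "drive_tool", "arguments": {
  "newtons": 20,
  "steps": [
    {"tx":0,"ty":0,"tz":0,"wx":0,"wy":0,"wz":0,"fingers":45},
    {"tx":0,"ty":1,"tz":0,"wx":0,"wy":0,"wz":0,"fingers":45},
    {"tx":0,"ty":1,"tz":0,"wx":0,"wy":0,"wz":0,"fingers":45},
    {"tx":0,"ty":0,"tz":0,"wx":0,"wy":0,"wz":0,"fingers":45},
    {"tx":0,"ty":0,"tz":-15,"wx":0,"wy":0,"wz":0,"fingers":45},
    {"tx":0,"ty":0,"tz":-30,"wx":0,"wy":0,"wz":0,"fingers":45},
    {"tx":0,"ty":0,"tz":-27,"wx":0,"wy":0,"wz":0,"fingers":60},
    {"tx":-5,"ty":-32,"tz":0,"wx":0,"wy":0,"wz":0,"fingers":60},
    {"tx":0,"ty":0,"tz":0,"wx":0,"wy":0,"wz":0,"fingers":60},
    {"tx":0,"ty":0,"tz":0,"wx":0,"wy":0,"wz":0,"fingers":60}
  ]
}}

```text
t: 31.58
position: [493.4, 109.8, 154.0]
ee_rot: [0.982, 0.191, 0.0, 0.0]
contact_force: [-0.2, 0.1, -0.4]
finger_gap: 0.599
gripper_force: 0.0
```

```bash
python3 look.py w9 lock_tab fine_grip; python3 loc.py
python3 - <<'E'
from h import *
g=lambda t,z:cv2.cvtColor(rect(np.load(t+".npz"),cv2.imread(f"pics/{t}.png"),(485,138),.3835,z,50,130,5),cv2.COLOR_BGR2GRAY)
for x in (-4,8,20):
    for t in("w7","w8","w9"):
        a=g(t,74); r=int((x+50)*5)
        print(x,t," ".join(str(int(a[r-4:r+4,int((y+130)*5)-4:int((y+130)*5)+4].mean())) for y in range(-84,-32,2)))
a=g("w6",67)[150:380,440:1100]
m=cv2.matchTemplate(g("w9",67),g("w6",67)[150:380,780:960],cv2.TM_CCOEFF_NORMED);_,v,_,l=cv2.minMaxLoc(m);print("guard shift w6->w9 mm",(l[0]-780)/5,(l[1]-150)/5,v)
for c in("scene","side"):
    vision.snapshot(c);P=vision.camera_params(c)
    for n,z in(("salt_shaker",0),("tumbler",0),("coarse_grip",50)):
        r=vision.place_of(c,n)
        if r: print(c,n,r[0]["confidence"],atz(P,r[0]["location"][::-1],z))
E
```

```text
31.575 [493.4 109.8 154. ]
lock_tab 0.68 [302.1 204. ] [507.5  80.9  85. ]
fine_grip 0.6 [211.1 200.6] [471.9 141.   50. ]
local -2.964853134376609 -29.609269139189763 153.3697297887027 Fy -1.117295103161338 [ 0.42184067 -1.03460884  0.37109288] 0.5982905081019251
-4 w7 94 91 74 44 81 93 83 86 81 93 92 68 46 91 95 95 96 95 95 95 94 92 33 28 83 96
-4 w8 95 93 76 46 84 78 92 95 82 48 55 93 95 95 94 96 95 96 95 85 92 61 26 25 83 95
-4 w9 94 91 75 46 79 95 87 80 85 94 90 68 47 90 94 94 95 95 95 94 96 91 36 27 80 96
8 w7 94 93 74 47 79 75 67 66 70 74 71 54 43 92 93 95 95 96 95 95 95 90 37 26 83 95
8 w8 95 93 77 38 64 63 74 73 63 45 58 95 95 95 95 94 96 95 96 84 94 65 27 28 81 95
8 w9 95 93 76 43 79 79 69 67 71 76 70 53 44 91 95 94 95 95 94 96 95 90 39 25 78 97
20 w7 91 89 75 47 78 69 60 46 51 77 61 69 76 79 76 63 64 64 53 53 55 51 35 36 84 95
20 w8 92 92 76 40 54 52 52 47 47 73 64 64 72 76 75 62 62 62 54 65 94 69 34 34 78 96
20 w9 94 93 76 44 77 68 62 48 48 78 65 70 78 80 80 66 63 65 55 57 55 54 39 39 81 95
guard shift w6->w9 mm -0.4 0.2 0.8492723703384399
scene salt_shaker 0.8 [615.48593994 251.67911222   0.        ]
scene tumbler 0.9 [773.73176013   3.66411264   0.        ]
side salt_shaker 0.97 [611.48363708 246.62585586   0.        ]
side tumbler 0.76 [767.26786517   6.01836097   0.        ]
side coarse_grip 0.95 [417.54870904 351.26890023  50.        ]
```

The lock now matches the fully locked position, the guard hasn't moved, the salt shaker, tumbler and other guard are where they were, and the arm is touching nothing. Handing in.

```bash
python3 -c "
from station import job
print(job.hand_in())"
```

```text
the job is handed in; nothing more can be done
None
```

The seven-fin guard is seated flat in the slicer with contact forces under 10 N, the lock is slid fully over its edge to its 32 mm stop, the other guard, salt shaker and glass were left where they stood, and the job was handed in at about 32 s.

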